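# Set out the sauce station at the prep counter

## Task

Set out the sauce station before service, in this order: first cover the pan of tomatoes with its blue lid, then stand the red squeeze bottle fully down in the hole of the square white bottle block, then stand the metal shaker on the counter midway between the pan and the bottle block. Last, stand the yellow squeeze bottle on the counter straight behind the bottle block (the side away from the robot, square to the counter), close to it, with a gap of about 2 cm between the two. Leave the green bottle, the white timer and the white ramekin where they are, and leave everything upright and let go.

Things in the scene. Friction and masses are not known exactly. Their poses are not given: they have to be found in the camera images.
- well: White square plastic bottle block, 90 x 90 x 50 mm high, fixed, square to the counter. In its top a central round hole 53 mm in diameter, 40 mm deep (dark floor 10 mm above the counter), 3 mm chamfer at the mouth. Origin: centre of the underside, on the hole's axis; x points away from the robot ('behind'), z up. Left or right of the pan, centres about 0.3 m apart, nearly level in x.
- pan: Open rectangular steel food pan with cherry tomatoes, 176 mm (its x) by 108 mm (its y), 65 mm high, wall 4 mm, inside 168 x 100 mm; tomatoes stay below 50 mm. Fixed to the counter. Origin: centre of the underside, z up. Turned by up to 0.12 rad.
- lid: Blue lid, loose, right way up on the counter, 0.16 kg. Plate 184 (x) by 116 mm (y), 8 to 14 mm above the origin; under it a plug 152 x 84 x 8 mm that goes inside the pan; central upright bar handle on top, 80 mm along x, 16 mm thick in y, 14 to 48 mm above the origin. Origin: centre of the plug's underside, z up. Seated, the plate rests on the rim, origin 57 mm above the counter; either way round.
- red_bottle: Red round squeeze bottle, 50 mm in diameter up to 106 mm high, then a white cap (38 mm wide, to 120 mm) and thin nozzle ending 145 mm high; foot chamfered 3 mm; about 0.25 kg. Origin: centre of the underside, z up. Fits the hole of the bottle block with 3 mm of play across; when home its underside is 10 mm above the counter.
- yellow_bottle: Yellow round squeeze bottle, 50 mm in diameter up to 106 mm high, then a white cap (38 mm wide, to 120 mm) and thin nozzle ending 145 mm high; foot chamfered 3 mm; about 0.25 kg. Origin: centre of the underside, z up. 
- shaker: Metal shaker: upright cylinder 54 mm in diameter, plain up to 75 mm high, with a darker domed perforated top ending 89 mm high; about 0.22 kg. Origin: centre of the underside, z up.
- green_bottle: Green round squeeze bottle, 50 mm in diameter up to 106 mm high, then a white cap (38 mm wide, to 120 mm) and thin nozzle ending 145 mm high; foot chamfered 3 mm; about 0.25 kg. Origin: centre of the underside, z up. Not part of the job: leave it alone.
- timer: White kitchen timer lying flat, 65 x 70 x 18 mm, grey display and three buttons. Origin: centre of the underside. Not part of the job: leave it alone.
- ramekin: Small white ceramic ramekin (open bowl), 80 mm across, 40 mm high. Origin: centre of the underside. Not part of the job: leave it alone.
Not all that is in view belongs to the job. There is more than one size of the yellow_bottle; the job needs the larger.

How it is judged:
By the outcome, as a careful person would: the job done as asked, in the order asked, and still so for the second after the job is handed in, with the robot touching nothing.
It also fails if it takes over 115 s, if anything falls off the work surface, if the arm or the gripper's body presses on something with over 40 N, if the wrist force passes 120 N, or if a joint passes its speed limit or range.

## Robot

A 6-joint arm with a two-finger parallel gripper is mounted at the origin on the work surface. World frame = base frame: x ahead of the robot, y to its left, z up, the work surface at z = 0. Lengths are in m, angles in rad, forces in N, time in s.
With the tool pointing down it reaches from about 0.35 to 0.975 m from the base axis. Payload 4.9 kg.
Tool frame: the origin (TCP) lies at the very end of the fingers, on their centre line; the grasp point (between the pads) lies 19 mm behind it; z points along the fingers, y is the line along which they close (so a half turn about z gives the same grasp; the last joint's range is limited). The gripper opens to 85 mm and grips with 20 to 120 N. Pads are 22 mm wide; open, the fingers measure 114 mm over their backs; the gripper's body (76 mm by 85 mm) begins 54 mm behind the grasp point. The pads swing forward as they close: fully open they stand 13 mm farther back than shut.
Start: joints at [-1.305, 0.053, 1.613, -0, 1.476, -0.119], TCP at [0.235, -0.579, 0.231] pointing down, gripper open.
Joint ranges: [-3.01, 3.01], [-1.01, 2.22], [0.06, 2.58], [-1.02, 4.17], [0.09, 2.62], [-3.14, 3.14]. Speed limits (rad/s): [2.57, 2.57, 3.14, 3.14, 3.14, 3.14].

## Interface

Orientations are given as a rotation vector (axis times angle).
In Python, from station import ctrl gives the robot as it stands.
- The arm moves only by the tool jog_arm, never from a script. Its argument "plan" is a list of rows, each a list of 7 numbers: the shift along the tool's x, y, z in units of 0.02 m (1.0 is 0.02 m), then the turn, a rotation vector about the tool's x, y, z in units of 45 degrees (1.0 is 45 degrees), then the opening, from -1 (shut) to 1 (fully open). A call has 1 to 8 rows; each row shifts and turns the commanded pose from where the row before left it, along the tool's axes as they then stand; what a row does not reach is not made up. A row lasts 1/10 s, in which the tool goes at most 50 mm and 8.59 degrees, less where a joint would pass 70% of its speed; a pose out of reach is approached as far as the arm can. A call with a number of a shift or a turn outside -1 to 1 is refused whole. A call with a gripper value outside its range is refused whole. The fingers move at their own pace and stop on an object; "grip_force" is the grip in N (left out, the last holds). Time passes only in rows, so rows that do not move let the fingers close. It gives the time, the measured TCP pose, the force, the opening and the grip force at its end, in the units of the state.
- ctrl.get_obs(): the state, without advancing time (a new reading comes with each control period).
- ctrl.get_image(name): name is "scene" or "side" or "wrist"; returns (picture, depth): 400x640x3 uint8, red, green, blue; 400x640 float32, m along the optical axis (not along the pixel's ray), 0 where there is no reading.
- ctrl.camera_info(name): a dict with "camera_matrix" (3x3 intrinsics, pixels), "k1" (the pictures are not rectified: a ray, as slopes to the right and down, at radius r is drawn at 1 + k1 r^2 times it, then the intrinsics apply), "rvec" (rotation vector, rad) and "tvec" (3), from world to camera coordinates, as OpenCV has them; the wrist camera has in their place "T_tool_cam" (4x4, takes a point from camera to tool coordinates, whose origin is the TCP and whose axes are the flange's). Camera axes: x right, y down, z forward; pixel columns grow to the right and rows downward; lengths in m; the calibration is good to about 2 mm. A picture is of the moment at which its call begins: read the wrist's pose just before it. camera_info takes no time and is no camera call.
- ctrl.finish_job(): hands the job in; it is judged then, once.
The state is a dict: "t": time; "q": joint angles; "dq": joint speeds; "effort": joint torques, N m; "tool_pos": TCP position; "tool_rot": TCP orientation; "contact_force": force on the tool from outside, world axes, zero at the start; "wrist_torque": the same for the moment, N m; "opening": finger opening in m; "grip_force": force on a finger pad.
Only numpy, scipy, OpenCV 4.12 (cv2) and the standard library are available. Lean on these libraries where they do the work, as an engineer would, in place of code of your own. Each camera call takes 0.05 s, during which the arm holds its last target. There are 200 camera calls.

## Working session

There is one attempt and no reset: what is moved stays moved. The work goes in short steps, Python scripts to look and compute and a tool call to move; the robot and the scene stay as the last step left them, time stands still between calls to the robot, and variables do not carry over. Pictures are saved under pics/ and viewed, at most 14 in all, crops included, and the job is handed in when it is done.

Besides the shell and the picture viewer there is one more tool, called after ">>>" by a JSON object that holds its "method" and its "body", one argument or row to a line. jog_arm: Moves the arm, as the interface text tells. Shifts and turns lie within -1 to 1; 1 stands for 0.02 m of shift or 45 degrees of turn. Its arguments: {"type":"object","properties":{"plan":{"type":"array"},"grip_force":{"type":"number"}},"required":["plan"]}

```bash
mkdir -p pics; ls
cat > h.py <<'E'
import numpy as np, cv2
from scipy.spatial.transform import Rotation as R
from station import ctrl
def cam(name):
    o=ctrl.get_obs(); i=ctrl.camera_info(name); im,d=ctrl.get_image(name)
    if name=='wrist':
        T=np.eye(4);T[:3,:3]=R.from_rotvec(o['tool_rot']).as_matrix();T[:3,3]=o['tool_pos']
        T=T@np.array(i['T_tool_cam'])
    else:
        M=np.eye(4);M[:3,:3]=R.from_rotvec(np.ravel(i['rvec'])).as_matrix();M[:3,3]=np.ravel(i['tvec']);T=np.linalg.inv(M)
    return im,d,np.array(i['camera_matrix']),i['k1'],T
def cloud(d,K,k1,T):
    h,w=d.shape
    u,v=np.meshgrid(np.arange(w),np.arange(h))
    p=cv2.undistortPoints(np.stack([u,v],-1).reshape(-1,1,2).astype(float),K,np.array([k1,0,0,0.])).reshape(h,w,2)
    c=np.dstack([p*d[...,None],d])
    P=c@T[:3,:3].T+T[:3,3]; P[d<=0]=np.nan
    return P
def save(im,n,s=1):
    im=im[...,::-1]
    cv2.imwrite('pics/'+n,cv2.resize(im,None,fx=s,fy=s,interpolation=cv2.INTER_CUBIC))
def snap(name,f):
    c=cam(name); save(c[0],f+'.png',1.25); P=cloud(*c[1:]); np.savez(f+'.npz',im=c[0],P=P,T=c[4],K=c[2],k1=c[3]); return c[0],P
E
python3 - <<'E'
from h import *
for n in('scene','side'):
    im,P=snap(n,n); z=np.load(n+'.npz'); print(n,z['T'].round(2).tolist(),z['K'].tolist(),z['k1'])
print(ctrl.get_obs())
E
```

```text
pics
scene [[0.09, 0.83, -0.55, 1.12], [1.0, -0.08, 0.04, -0.06], [-0.01, -0.55, -0.84, 0.9], [0.0, 0.0, 0.0, 1.0]] [[476.09682273004125, 0.0, 318.04782124808355], [0.0, 476.09682273004125, 194.9674602752531], [0.0, 0.0, 1.0]] 0.021988052421366117
side [[-0.96, -0.17, 0.24, 0.27], [-0.29, 0.57, -0.77, 0.84], [-0.0, -0.8, -0.59, 0.69], [0.0, 0.0, 0.0, 1.0]] [[396.0707832885449, 0.0, 321.97731296919505], [0.0, 396.0707832885449, 203.10672690374], [0.0, 0.0, 1.0]] -0.10088405216772539
{'t': 0.1, 'q': array([-1.30501138e+00,  5.33022367e-02,  1.61416360e+00, -2.03121516e-06,
        1.47597339e+00, -1.19006666e-01]), 'dq': array([ 0.00063   , -0.00064949, -0.00383253,  0.00076165, -0.00057156,
       -0.00046439]), 'effort': array([ 1.52728494e-04, -3.94905818e+01, -3.71363032e+01, -1.74564484e-04,
        3.87080392e-03, -5.09982627e-06]), 'tool_pos': array([ 0.23445183, -0.57875618,  0.23017475]), 'tool_rot': array([-3.08181942e+00, -6.00355398e-01,  2.15721428e-04]), 'contact_force': array([-0.05377477,  0.17703301, -0.74340619]), 'wrist_torque': array([-0.02801086, -0.00153893, -0.01142501]), 'grip_force': 0.0, 'opening': 0.08530350035640126}
```

View pics/scene.png

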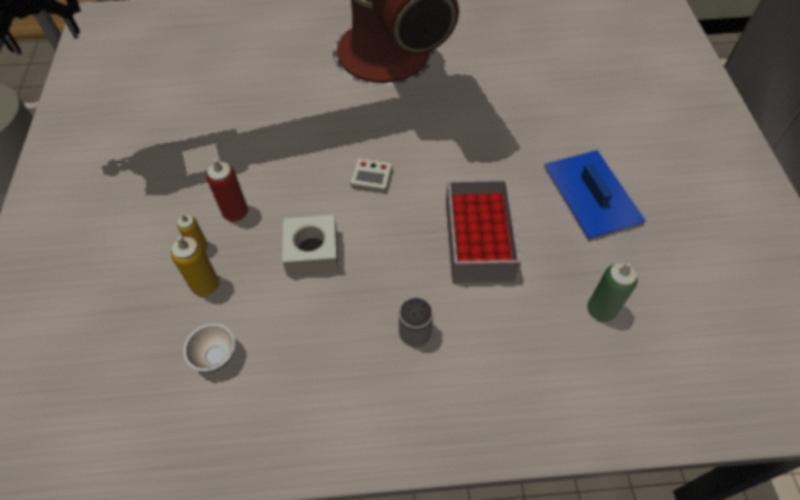

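View pics/side.png

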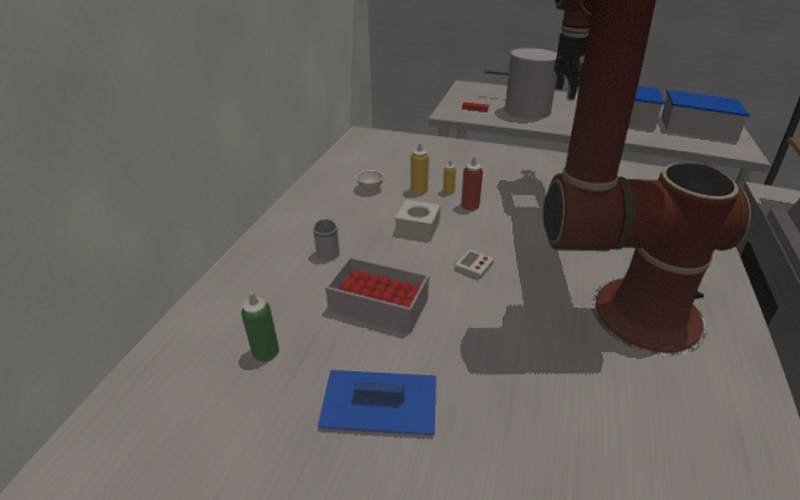

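Scene view (x1.25 px): red bottle (228,190), large yellow (195,265) with a small yellow right behind it (193,235), ramekin (210,348), block (310,240), shaker (415,320), pan (482,230), lid (595,193), green (612,292), timer (372,175). The side view agrees.

```bash
cat > meas.py <<'E'
from h import *
from scipy.optimize import least_squares
def fit(Q,r):
    f=lambda c:np.hypot(Q[:,0]-c[0],Q[:,1]-c[1])-r
    s=least_squares(f,Q[:,:2].mean(0),loss='soft_l1',f_scale=.001); return s.x.round(4),np.median(abs(s.fun)).round(4),len(Q)
def ext(Q):
    r=cv2.minAreaRect((Q[:,:2]*1000).astype(np.float32)); return np.round(r[0],1),np.round(r[1],1),round(r[2],2),len(Q),np.median(Q[:,2]).round(4)
E
python3 - <<'E'
from meas import *
z={n:np.load(n+'.npz') for n in('scene','side')}
for n in z:
    P=z[n]['P'];hsv=cv2.cvtColor(z[n]['im'],cv2.COLOR_RGB2HSV);H,S,V=hsv[...,0],hsv[...,1],hsv[...,2]
    Z=P[...,2]; X=P[...,0];Y=P[...,1]
    print(n,'table z',np.nanmedian(Z[(X>.4)&(X<.9)&(abs(Y)<.4)]))
    box=(X>.25)&(X<1)&(abs(Y)<.6)
    m=box&(Z>.012)&(Z<.35)
    k,l,st,c=cv2.connectedComponentsWithStats(m.astype(np.uint8))
    for i in range(1,k):
        if st[i,4]>60:
            Q=P[l==i]; print(i,(c[i]*1.25).astype(int),st[i,4],'min',Q.min(0).round(3),'max',Q.max(0).round(3),'hsv',np.median(hsv[l==i],0))
    b=m&(H>100)&(H<130)&(S>120)
    print('lidplate',ext(P[b&(Z<.02)]),'handle',ext(P[b&(Z>.04)]))
    for nm,hh in(('red',(170,12)),('yellow',(15,32)),('green',(40,90))):
        hm=((H>hh[0])|(H<5)) if nm=='red' else (H>hh[0])&(H<hh[1])
        mm=(box&hm&(S>100)&(Z>.012)).astype(np.uint8)
        k,l,st,c=cv2.connectedComponentsWithStats(mm)
        for i in range(1,k):
            if st[i,4]>80:
                Q=P[l==i];q=Q[(Q[:,2]>.02)&(Q[:,2]<.1)]
                print(nm,(c[i]*1.25).astype(int),'zmax',Q[:,2].max().round(3),fit(q,.025))
E
```

```text
scene table z -0.00024812028844606315
1 [8 9] 165 min [ 0.25  -0.6    0.302] max [ 0.264 -0.575  0.337] hsv [90. 64.  8.]
4 [411  29] 71 min [0.25  0.026 0.219] max [0.254 0.053 0.259] hsv [15. 40. 18.]
11 [593 192] 2711 min [0.355 0.29  0.012] max [0.557 0.439 0.052] hsv [111. 202. 144.]
12 [225 189] 981 min [ 0.41  -0.333  0.012] max [ 0.458 -0.285  0.146] hsv [  3. 167.  66.]
13 [371 172] 631 min [ 0.334 -0.088  0.012] max [ 0.412 -0.008  0.024] hsv [ 25.  26. 143.]
14 [481 228] 4158 min [0.444 0.076 0.012] max [0.629 0.196 0.07 ] hsv [  1. 184. 110.]
15 [192 256] 1459 min [ 0.492 -0.385  0.012] max [ 0.612 -0.326  0.147] hsv [ 22. 195.  89.]
16 [309 243] 1771 min [ 0.49  -0.211  0.012] max [ 0.584 -0.119  0.054] hsv [ 30.  26. 154.]
25 [612 290] 1137 min [0.672 0.293 0.012] max [0.722 0.342 0.145] hsv [52. 65. 68.]
26 [415 319] 917 min [ 0.681 -0.024  0.012] max [0.737 0.029 0.092] hsv [10. 26. 63.]
27 [206 345] 840 min [ 0.681 -0.361  0.012] max [ 0.761 -0.283  0.042] hsv [ 17.  42. 134.]
lidplate (array([458.2, 364.2]), array([183.1, 115.6]), 12.65, 2238, np.float64(0.0142)) ha
[... 1030 characters left out ...]
ax [0.628 0.196 0.068] hsv [ 1. 23. 77.]
12 [259 327] 1054 min [0.667 0.297 0.012] max [0.715 0.344 0.147] hsv [58. 81. 62.]
13 [379 401] 4109 min [0.353 0.288 0.012] max [0.555 0.441 0.051] hsv [110. 167. 128.]
lidplate (array([454.7, 365.2]), array([182.3, 118. ]), 13.09, 3447, np.float64(0.0146)) handle (array([455.1, 364.6]), array([78.6, 16.9]), 13.24, 248, np.float64(0.048))
red [471 187] zmax 0.116 (array([ 0.433 , -0.3108]), np.float64(0.0012), 307)
red [379 287] zmax 0.051 (array([0.5335, 0.1266]), np.float64(0.0191), 1037)
yellow [418 172] zmax 0.117 (array([ 0.5872, -0.3517]), np.float64(0.0014), 280)
yellow [448 179] zmax 0.079 (array([ 0.5092, -0.3795]), np.float64(0.0018), 140)
```

```bash
cat > go.py <<'E'
import sys
from h import *
def go(x,y,z,yaw):
    "remaining shift in tool axes (units of rows) and turn about z"
    o=ctrl.get_obs(); M=R.from_rotvec(o['tool_rot']).as_matrix(); p=o['tool_pos']
    s=M.T@(np.array([x,y,z])-p)/.02
    cy=np.degrees(np.arctan2(M[1,0],M[0,0]))
    Md=np.array([[np.cos(np.radians(yaw)),np.sin(np.radians(yaw)),0],[np.sin(np.radians(yaw)),-np.cos(np.radians(yaw)),0],[0,0,-1]])
    rv=R.from_matrix(M.T@Md).as_rotvec(degrees=True)/45
    print('pos',p.round(4),'yaw %.2f'%cy,'shift units',s.round(2),'turn units',rv.round(3),'open %.3f F'%o['opening'],np.round(o['contact_force'],1),'t %.1f'%o['t'])
if __name__=='__main__': go(*map(float,sys.argv[1:5]))
E
python3 - <<'E'
from meas import *
import go
for n in('scene','side'):
    P=np.load(n+'.npz')['P'];X,Y,Z=P[...,0],P[...,1],P[...,2]
    m=(abs(X-.537)<.12)&(abs(Y-.136)<.09)&(Z>.06)
    print('pan',ext(P[m]))
    m=(abs(X-.538)<.07)&(abs(Y+.165)<.07)&(Z>.045)
    print('well',ext(P[m]))
    m=(abs(X-.7)<.07)&(abs(Y)<.07)&(Z>.015)&(Z<.07)
    print('shaker',fit(P[m],.027))
go.go(.456,.3648,.2,13.1)
E
```

```text
pan (array([536.2, 136.1]), array([108.4, 181.2]), 86.3, 568, np.float64(0.0643))
well (array([ 537.2, -165.2]), array([93.8, 92.2]), 0.07, 1142, np.float64(0.0496))
shaker (array([0.7084, 0.0032]), np.float64(0.0005), 320)
pan (array([536.5, 134.6]), array([112.5, 176.6]), 85.72, 487, np.float64(0.064))
well (array([ 538.2, -163.7]), array([90.6, 96.1]), 0.33, 395, np.float64(0.0497))
shaker (array([7.072e-01, 7.000e-04]), np.float64(0.0009), 301)
pos [ 0.2345 -0.5788  0.2302] yaw 22.05 shift units [ 27.98 -39.57   1.59] turn units [-0.002 -0.     0.199] open 0.085 F [-0.1  0.2 -0.7] t 0.1
```

>>> {"method": "jog_arm", "body": {
  "plan": [
    [0.9,-0.9,0,0,0,0.19,1],
    [0.9,-0.9,0,0,0,0.01,1],
    [0.9,-0.9,0,0,0,0,1],
    [0.9,-0.9,0,0,0,0,1],
    [0.9,-0.9,0,0,0,0,1],
    [0.9,-0.9,0,0,0,0,1],
    [0.9,-0.9,0,0,0,0,1],
    [0.9,-0.9,0,0,0,0,1]
  ],
  "grip_force": 40
}}

```text
t: 0.9
tool_pos: [0.3389, -0.4033, 0.2307]
tool_rot: [-3.12, -0.357, 0.001]
contact_force: [-0.0, 0.0, -0.1]
opening: 0.0853
grip_force: 0.0
```

>>> {"method": "jog_arm", "body": {
  "plan": [
    [0.9,-1,0,0,0,0,1],
    [0.9,-1,0,0,0,0,1],
    [0.9,-1,0,0,0,0,1],
    [0.9,-1,0,0,0,0,1],
    [0.9,-1,0,0,0,0,1],
    [0.9,-1,0,0,0,0,1],
    [0.9,-1,0,0,0,0,1],
    [0.9,-1,0,0,0,0,1]
  ]
}}

```text
t: 1.7
tool_pos: [0.443, -0.215, 0.2308]
tool_rot: [-3.121, -0.357, 0.001]
contact_force: [-0.3, -0.3, 0.2]
opening: 0.0855
grip_force: 0.0
```

>>> {"method": "jog_arm", "body": {
  "plan": [
    [0.5,-1,0,0,0,0,1],
    [0.5,-1,0,0,0,0,1],
    [0.5,-1,0,0,0,0,1],
    [0.5,-1,0,0,0,0,1],
    [0.5,-1,0,0,0,0,1],
    [0.5,-1,0,0,0,0,1],
    [0.5,-1,0,0,0,0,1],
    [0.5,-1,0,0,0,0,1]
  ]
}}

```text
t: 2.5
tool_pos: [0.4844, -0.0412, 0.2307]
tool_rot: [-3.121, -0.357, 0.001]
contact_force: [1.1, -0.1, 0.2]
opening: 0.0855
grip_force: 0.0
```

>>> {"method": "jog_arm", "body": {
  "plan": [
    [0.3,-1,0,0,0,0,1],
    [0.3,-1,0,0,0,0,1],
    [0.3,-1,0,0,0,0,1],
    [0.3,-1,0,0,0,0,1],
    [0.3,-1,0,0,0,0,1],
    [0.3,-1,0,0,0,0,1],
    [0.3,-1,0,0,0,0,1],
    [0.3,-1,0,0,0,0,1]
  ]
}}

```text
t: 3.3
tool_pos: [0.4949, 0.1253, 0.2307]
tool_rot: [-3.121, -0.357, 0.001]
contact_force: [-1.1, -0.5, -0.2]
opening: 0.0855
grip_force: 0.0
```

>>> {"method": "jog_arm", "body": {
  "plan": [
    [0,-1,0,0,0,0,1],
    [0,-1,0,0,0,0,1],
    [0,-1,0,0,0,0,1],
    [0,-1,0,0,0,0,1],
    [0,-1,0,0,0,0,1],
    [0,-1,0,0,0,0,1],
    [0,-1,0,0,0,0,1],
    [0,-1,0,0,0,0,1]
  ]
}}

```text
t: 4.1
tool_pos: [0.4586, 0.281, 0.2307]
tool_rot: [3.121, 0.357, -0.001]
contact_force: [0.3, 1.5, 0.5]
opening: 0.0854
grip_force: 0.0
```

```bash
python3 go.py .456 .3648 .02 13.1
```

```text
pos [0.4586 0.281  0.2307] yaw 13.05 shift units [ 0.83 -4.11 10.53] turn units [ 0.     0.001 -0.001] open 0.085 F [0.3 1.5 0.5] t 4.1
```

>>> {"method": "jog_arm", "body": {
  "plan": [
    [0.4,-1,0.5,0,0,0,1],
    [0.43,-1,1,0,0,0,1],
    [0,-1,1,0,0,0,1],
    [0,-1,1,0,0,0,1],
    [0,-0.11,1,0,0,0,0.3],
    [0,0,1,0,0,0,0.2],
    [0,0,1,0,0,0,0.2],
    [0,0,1,0,0,0,0.2]
  ]
}}

```text
t: 4.9
tool_pos: [0.4563, 0.364, 0.0799]
tool_rot: [3.121, 0.357, -0.001]
contact_force: [1.2, -0.0, 0.0]
opening: 0.0511
grip_force: 0.0
```

>>> {"method": "jog_arm", "body": {
  "plan": [
    [0,0,0.9,0,0,0,0],
    [0,0,0.6,0,0,0,0],
    [0,0,0.5,0,0,0,0],
    [0,0,0,0,0,0,0]
  ]
}}

```text
t: 5.3
tool_pos: [0.4558, 0.3636, 0.0397]
tool_rot: [3.12, 0.357, -0.004]
contact_force: [-1.1, 0.5, -0.3]
opening: 0.0424
grip_force: 0.0
```

```bash
python3 go.py .456 .3648 .02 13.1; python3 -c "
from h import *
snap('wrist','w1')"
```

```text
pos [0.4558 0.3636 0.0397] yaw 13.05 shift units [ 0.03 -0.06  0.98] turn units [ 0.001  0.003 -0.001] open 0.042 F [-1.1  0.5 -0.3] t 5.3
```

View pics/w1.png

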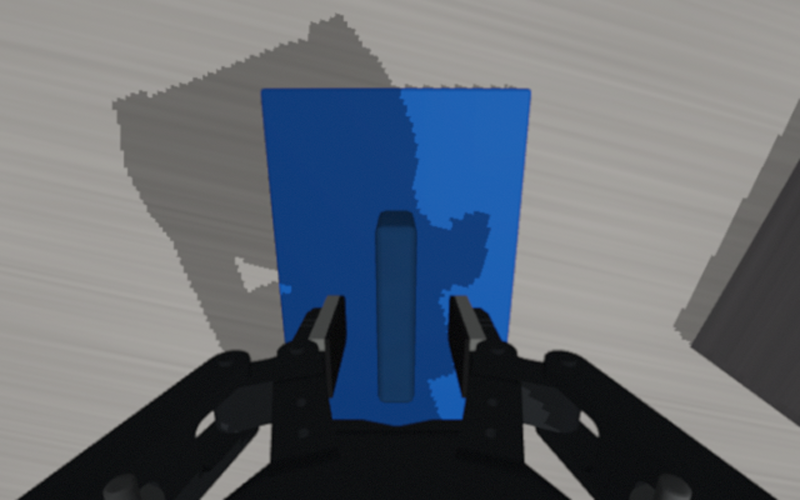

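The handle (cols 377–416) is centred between the pads and square to them, so I can descend and grip.

>>> {"method": "jog_arm", "body": {
  "plan": [
    [0,0,0.6,0,0,0,0],
    [0,0,0.37,0,0,0,0],
    [0,0,0,0,0,0,-0.6],
    [0,0,0,0,0,0,-1],
    [0,0,0,0,0,0,-1],
    [0,0,0,0,0,0,-1],
    [0,0,0,0,0,0,-1],
    [0,0,0,0,0,0,-1]
  ],
  "grip_force": 60
}}

```text
t: 6.15
tool_pos: [0.4567, 0.3641, 0.0219]
tool_rot: [3.121, 0.357, -0.0]
contact_force: [-0.5, -0.1, -2.4]
opening: 0.0151
grip_force: 60.2
```

>>> {"method": "jog_arm", "body": {
  "plan": [
    [0,0,-0.3,0,0,0,-1],
    [0,0,-0.8,0,0,0,-1],
    [0,0,-1,0,0,0,-1],
    [0,0,-1,0,0,0,-1],
    [0,0,-1,0,0,0,-1],
    [0,0,-1,0,0,0,-1],
    [0,0,-0.5,0,0,0,-1],
    [0,0,0,0,0,0,-1]
  ]
}}

```text
t: 6.95
tool_pos: [0.4582, 0.365, 0.1371]
tool_rot: [-3.119, -0.357, -0.008]
contact_force: [0.4, 0.4, -0.3]
opening: 0.0149
grip_force: 60.3
```

```bash
python3 go.py .5364 .1354 .13 -4
python3 - <<'E'
from meas import *
for n in('scene','side'):
    im,P=snap(n,n+'b');hsv=cv2.cvtColor(im,cv2.COLOR_RGB2HSV);H,S=hsv[...,0],hsv[...,1]
    X,Y,Z=P[...,0],P[...,1],P[...,2]
    m=(H>100)&(H<130)&(S>110)&(Z>.06)&(Z<.2)&(abs(X-.45)<.2)&(abs(Y-.36)<.2)
    print(np.percentile(Z[m],[1,20,50,80,99]).round(4)); md=np.median(Z[m]); print('plate',ext(P[m&(abs(Z-md)<.01)]))
E
```

```text
pos [0.4582 0.365  0.1371] yaw 13.05 shift units [ 1.22 12.07  0.34] turn units [-0.003 -0.006  0.379] open 0.015 F [ 0.4  0.4 -0.3] t 7.0
[0.125  0.1279 0.1293 0.1309 0.1645]
plate (array([458.3, 365. ]), array([184.7, 115.4]), 13.1, 2593, np.float64(0.1291))
[0.1258 0.1275 0.1284 0.1296 0.1632]
plate (array([455.8, 365.3]), array([181.7, 116.2]), 13.43, 3733, np.float64(0.1283))
```

>>> {"method": "jog_arm", "body": {
  "plan": [
    [0,0,0,0,0,0.19,-1],
    [0,0,0,0,0,0.19,-1],
    [0.5,1,0,0,0,0,-1],
    [0.5,1,0,0,0,0,-1],
    [0.5,1,0,0,0,0,-1],
    [0.5,1,0,0,0,0,-1],
    [0.5,1,0,0,0,0,-1],
    [0.5,1,0,0,0,0,-1]
  ]
}}

```text
t: 7.85
tool_pos: [0.5073, 0.239, 0.132]
tool_rot: [3.139, -0.111, -0.005]
contact_force: [0.6, 0.4, -1.8]
opening: 0.0148
grip_force: 60.4
```

>>> {"method": "jog_arm", "body": {
  "plan": [
    [0.5,1,0,0,0,0,-1],
    [0.5,1,0,0,0,0,-1],
    [0.5,1,0,0,0,0,-1],
    [0.2,1,0,0,0,0,-1],
    [0,0.9,0,0,0,0,-1],
    [0,0.3,0,0,0,0,-1],
    [0,0,0,0,0,0,-1],
    [0,0,0,0,0,0,-1]
  ]
}}

```text
t: 8.65
tool_pos: [0.5343, 0.1346, 0.1333]
tool_rot: [-3.139, 0.111, 0.002]
contact_force: [-0.6, 0.3, -1.0]
opening: 0.0148
grip_force: 60.4
```

```bash
python3 go.py .5364 .1354 .079 -4
python3 - <<'E'
from meas import *
for n in('scene','side'):
    im,P=snap(n,n+'c');hsv=cv2.cvtColor(im,cv2.COLOR_RGB2HSV);H,S=hsv[...,0],hsv[...,1]
    X,Y,Z=P[...,0],P[...,1],P[...,2]
    m=(H>100)&(H<130)&(S>110)&(Z>.06)&(Z<.2)&(abs(X-.53)<.2)&(abs(Y-.13)<.2)
    md=np.median(Z[m]); print('plate',ext(P[m&(abs(Z-md)<.01)]))
E
```

```text
pos [0.5343 0.1346 0.1333] yaw -4.04 shift units [ 0.11 -0.05  2.71] turn units [-0.     0.001 -0.001] open 0.015 F [-0.6  0.3 -1. ] t 8.7
plate (array([534.4, 135.9]), array([114.7, 182.8]), 85.93, 2650, np.float64(0.1254))
plate (array([533. , 136.6]), array([117.8, 182.6]), 85.84, 1797, np.float64(0.1258))
```

>>> {"method": "jog_arm", "body": {
  "plan": [
    [0.12,0.02,0.4,0,0,0,-1],
    [0,0,0.7,0,0,0,-1],
    [0,0,0.6,0,0,0,-1],
    [0,0,0.4,0,0,0,-1],
    [0,0,0.3,0,0,0,-1],
    [0,0,0.2,0,0,0,-1],
    [0,0,0.1,0,0,0,-1],
    [0,0,0.0,0,0,0,-1]
  ]
}}

```text
t: 9.55
tool_pos: [0.5371, 0.1335, 0.0799]
tool_rot: [-3.14, 0.111, -0.0]
contact_force: [-0.6, 0.6, -1.0]
opening: 0.0151
grip_force: 60.4
```

```bash
python3 go.py .5364 .1354 .079 -4
```

```text
pos [0.5371 0.1335 0.0799] yaw -4.06 shift units [-0.04 -0.09  0.04] turn units [-0.    -0.    -0.001] open 0.015 F [-0.6  0.6 -1. ] t 9.6
```

>>> {"method": "jog_arm", "body": {
  "plan": [
    [0,-0.06,0.05,0,0,0,-1],
    [0,0,0,0,0,0,-1],
    [0,0,0,0,0,0,-0.4],
    [0,0,0,0,0,0,0],
    [0,0,0,0,0,0,0],
    [0,0,-0.5,0,0,0,0],
    [0,0,-1,0,0,0,0],
    [0,0,-1,0,0,0,0]
  ]
}}

```text
t: 10.35
tool_pos: [0.537, 0.1347, 0.1299]
tool_rot: [3.14, -0.111, -0.001]
contact_force: [-0.0, -0.4, 0.1]
opening: 0.0427
grip_force: 0.0
```

>>> {"method": "jog_arm", "body": {
  "plan": [
    [0,0,-1,0,0,0,1],
    [0,0,-1,0,0,0,1],
    [-0.2,1,-1,0,0,-0.089,1],
    [-0.2,1,-1,0,0,0,1],
    [-0.2,1,0,0,0,0,1],
    [-0.2,1,0,0,0,0,1],
    [-0.2,1,0,0,0,0,1],
    [-0.2,1,0,0,0,0,1]
  ]
}}

```text
t: 11.15
tool_pos: [0.5116, 0.0143, 0.21]
tool_rot: [3.141, -0.001, 0.002]
contact_force: [-0.5, -0.2, 0.6]
opening: 0.0856
grip_force: 0.0
```

```bash
python3 go.py .4317 -.3105 .1 0
python3 - <<'E'
from meas import *
for n in('scene','side'):
    im,P=snap(n,n+'d');hsv=cv2.cvtColor(im,cv2.COLOR_RGB2HSV);H,S=hsv[...,0],hsv[...,1]
    X,Y,Z=P[...,0],P[...,1],P[...,2]
    m=(H>100)&(H<130)&(S>110)&(Z>.06)&(Z<.2)&(abs(X-.53)<.2)&(abs(Y-.13)<.2)
    md=np.median(Z[m]); print('plate',ext(P[m&(abs(Z-md)<.01)]),np.percentile(Z[m&(abs(Z-md)<.01)],[5,95]))
E
```

```text
pos [0.5116 0.0143 0.21  ] yaw -0.04 shift units [-3.99 16.24  5.5 ] turn units [ 0.    -0.002 -0.001] open 0.086 F [-0.5 -0.2  0.6] t 11.2
plate (array([537.1, 136.3]), array([114.6, 183.8]), 85.89, 3351, np.float64(0.0709)) [0.06825855 0.07355532]
plate (array([535.8, 136.8]), array([116.8, 182.3]), 85.91, 1811, np.float64(0.0709)) [0.06917905 0.07286123]
```

Lid is seated: plate top 71 mm, centre and yaw match the pan. Next is the red bottle.

>>> {"method": "jog_arm", "body": {
  "plan": [
    [-0.25,1,0,0,0,0,1],
    [-0.25,1,0,0,0,0,1],
    [-0.25,1,0,0,0,0,1],
    [-0.25,1,0,0,0,0,1],
    [-0.25,1,0,0,0,0,1],
    [-0.25,1,0,0,0,0,1],
    [-0.25,1,0,0,0,0,1],
    [-0.25,1,0,0,0,0,1]
  ]
}}

```text
t: 12.05
tool_pos: [0.4718, -0.1451, 0.2096]
tool_rot: [-3.142, 0.0, -0.002]
contact_force: [0.1, -0.5, 0.2]
opening: 0.0855
grip_force: 0.0
```

>>> {"method": "jog_arm", "body": {
  "plan": [
    [-0.25,1,0,0,0,0,1],
    [-0.25,1,0,0,0,0,1],
    [-0.25,1,0,0,0,0,1],
    [-0.25,1,0,0,0,0,1],
    [-0.25,1,0,0,0,0,1],
    [-0.25,1,0,0,0,0,1],
    [-0.25,1,0,0,0,0,1],
    [-0.25,1,0,0,0,0,1]
  ]
}}

```text
t: 12.85
tool_pos: [0.4318, -0.3052, 0.2096]
tool_rot: [3.141, -0.001, 0.002]
contact_force: [-0.5, 0.1, 0.1]
opening: 0.0853
grip_force: 0.0
```

>>> {"method": "jog_arm", "body": {
  "plan": [
    [0,0.2,0,0,0,0,1],
    [0,0,0,0,0,0,1],
    [0,0,0,0,0,0,1]
  ]
}}

```text
t: 13.15
tool_pos: [0.4318, -0.308, 0.209]
tool_rot: [-3.141, 0.0, -0.0]
contact_force: [-0.1, -0.0, -0.0]
opening: 0.0852
grip_force: 0.0
```

```bash
python3 go.py .4317 -.3105 .079 0
python3 - <<'E'
from meas import *
im,P=snap('wrist','w2');X,Y,Z=P[...,0],P[...,1],P[...,2]
m=(abs(X-.4317)<.05)&(abs(Y+.31)<.05)
for a,b,r in((.107,.12,.019),(.03,.1,.025)):
    q=P[m&(Z>a)&(Z<b)]; print(a,fit(q,r) if len(q)>10 else len(q))
E
```

```text
pos [ 0.4318 -0.308   0.209 ] yaw -0.01 shift units [-0.01  0.13  6.5 ] turn units [-0.001 -0.    -0.   ] open 0.085 F [-0.1 -0.  -0. ] t 13.2
0.107 (array([ 0.4341, -0.3111]), np.float64(0.002), 866)
0.03 (array([ 0.432, -0.311]), np.float64(0.0001), 473)
```

View pics/w2.png

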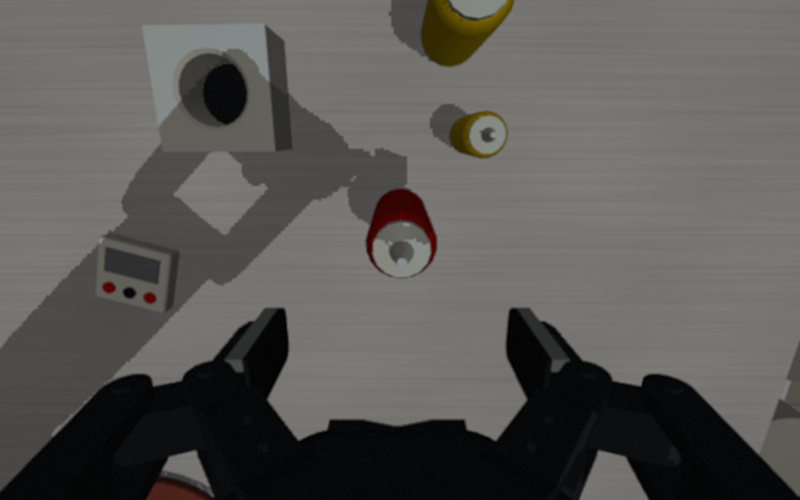

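The red bottle (cap at 402,250) sits between the fingers with room on both sides; the wrist fit gives (0.432, -0.311). Descend and grip.

>>> {"method": "jog_arm", "body": {
  "plan": [
    [0,0.15,0.6,0,0,0,1],
    [0,0,1,0,0,0,1],
    [0,0,1,0,0,0,1],
    [0,0,1,0,0,0,1],
    [0,0,1,0,0,0,1],
    [0,0,1,0,0,0,1],
    [0,0,0.6,0,0,0,1],
    [0,0,0.2,0,0,0,1]
  ],
  "grip_force": 40
}}

```text
t: 14.0
tool_pos: [0.4305, -0.3106, 0.0787]
tool_rot: [-3.139, 0.001, 0.004]
contact_force: [0.5, 0.2, 0.9]
opening: 0.0858
grip_force: 0.0
```

>>> {"method": "jog_arm", "body": {
  "plan": [
    [0,0,0,0,0,0,0.3],
    [0,0,0,0,0,0,0],
    [0,0,0,0,0,0,-0.3],
    [0,0,0,0,0,0,-0.5],
    [0,0,0,0,0,0,-0.5],
    [0,0,0,0,0,0,-0.5],
    [0,0,0,0,0,0,-0.5]
  ]
}}

```text
t: 14.7
tool_pos: [0.4322, -0.3124, 0.0825]
tool_rot: [3.14, -0.001, 0.003]
contact_force: [-0.2, 2.1, 5.4]
opening: 0.0487
grip_force: 41.9
```

```bash
python3 go.py .432 -.311 .079 0
```

```text
pos [ 0.4322 -0.3124  0.0825] yaw -0.05 shift units [-0.01 -0.07  0.17] turn units [ 0.002 -0.002 -0.001] open 0.049 F [-0.2  2.1  5.4] t 14.7
```

>>> {"method": "jog_arm", "body": {
  "plan": [
    [0,0,-0.5,0,0,0,-0.5],
    [0,0,-1,0,0,0,-0.5],
    [0,0,-1,0,0,0,-0.5],
    [0,0,-1,0,0,0,-0.5],
    [0,-0.5,-1,0,0,0,-0.5],
    [0.5,-1,0,0,0,0,-0.5],
    [0.8,-1,0,0,0,0,-0.5],
    [0.8,-1,0,0,0,0,-0.5]
  ]
}}

```text
t: 15.5
tool_pos: [0.4733, -0.2412, 0.1708]
tool_rot: [3.141, -0.003, -0.001]
contact_force: [0.1, 0.8, -3.0]
opening: 0.0489
grip_force: 42.1
```

>>> {"method": "jog_arm", "body": {
  "plan": [
    [0.8,-1,0,0,0,0,-0.5],
    [0.8,-1,0,0,0,0,-0.5],
    [0.8,-1,0,0,0,0,-0.5],
    [0.6,-0.6,0,0,0,0,-0.5],
    [0.2,-0.2,0,0,0,0,-0.5],
    [0,0,0,0,0,0,-0.5],
    [0,0,0,0,0,0,-0.5]
  ]
}}

```text
t: 16.2
tool_pos: [0.537, -0.1666, 0.1707]
tool_rot: [3.141, -0.002, -0.001]
contact_force: [0.5, -0.0, -3.4]
opening: 0.0487
grip_force: 42.2
```

```bash
cat > hand.py <<'E'
from meas import *
def hand(lo,hue,tag):
    o=ctrl.get_obs();p=o['tool_pos']
    for n in('scene','side','wrist'):
        im,P=snap(n,tag+n);hsv=cv2.cvtColor(im,cv2.COLOR_RGB2HSV);H,S=hsv[...,0],hsv[...,1]
        X,Y,Z=P[...,0],P[...,1],P[...,2]
        hm=((H>170)|(H<6)) if hue=='red' else (H>15)&(H<32)
        m=hm&(S>90)&(abs(X-p[0])<.045)&(abs(Y-p[1])<.04)
        if m.sum()<30: print(n,'few');continue
        zz=np.percentile(Z[m],[1,99]).round(4)
        out=[n,zz]
        for a,b in((zz[0]+.005,zz[0]+.035),(zz[0]+.035,zz[0]+.06)):
            q=P[m&(Z>a)&(Z<b)]; out.append(fit(q,.025) if len(q)>20 else None)
        print(*out)
        w=(abs(X-.538)<.07)&(abs(Y+.165)<.07)&(Z>.042)&(Z<.056)
        if w.sum()>300: print('   well',ext(P[w]))
if __name__=='__main__': hand(0,'red','h1')
E
python3 go.py .538 -.1645 .18 0; python3 hand.py
```

```text
pos [ 0.537  -0.1666  0.1707] yaw -0.08 shift units [ 0.05 -0.1  -0.47] turn units [ 0.001  0.001 -0.002] open 0.049 F [ 0.5 -0.  -3.4] t 16.2
scene [0.1005 0.4912] (array([ 0.5358, -0.1637]), np.float64(0.0006), 188) (array([ 0.5358, -0.1643]), np.float64(0.0006), 177)
   well (array([ 536.8, -165.1]), array([92.9, 92.2]), 0.02, 937, np.float64(0.0494))
side [0.0958 0.4941] (array([ 0.5382, -0.1649]), np.float64(0.0011), 146) (array([ 0.5383, -0.1654]), np.float64(0.0011), 123)
   well (array([ 538.3, -164.2]), array([90.4, 97.1]), 0.02, 432, np.float64(0.0495))
wrist [0.0928 0.203 ] (array([ 0.5368, -0.1658]), np.float64(0.0001), 524) (array([ 0.5369, -0.1662]), np.float64(0.0001), 655)
   well (array([ 537.7, -166.8]), array([90.4, 90.2]), 89.8, 4769, np.float64(0.0504))
```

View pics/h1wrist.png

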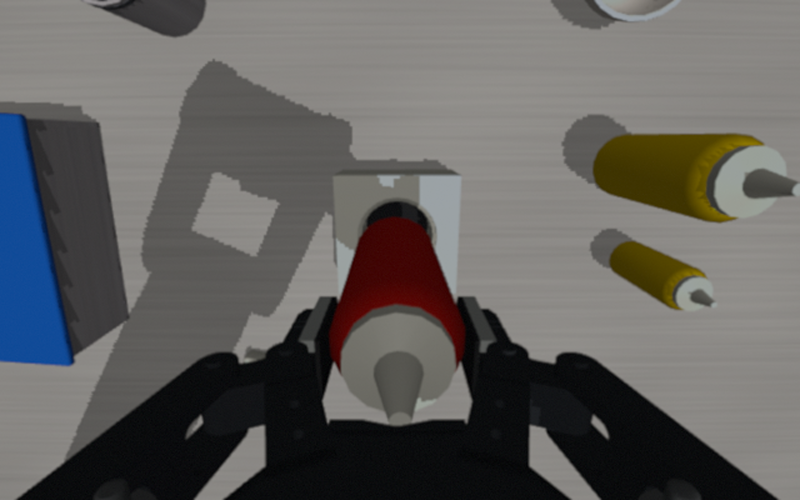

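View pics/h1side.png

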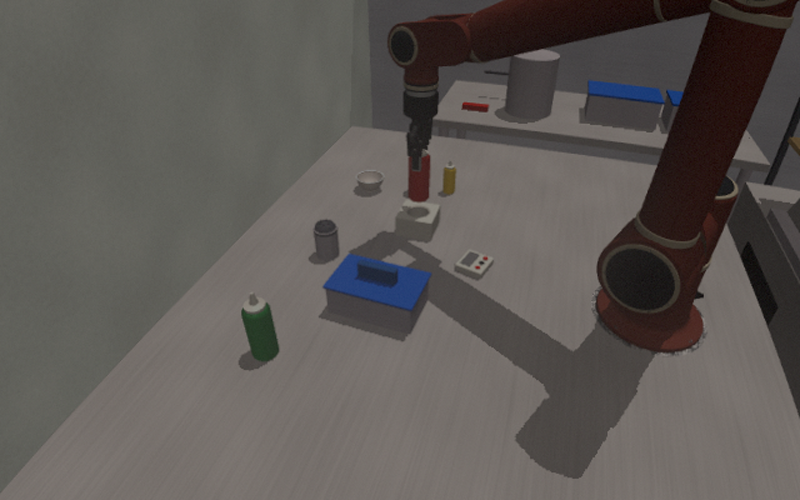

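Lid sits on the pan (side view 380,290). In the wrist view the red bottle hangs over the hole (mouth at 398,220), about 1 mm off. Correct that and lower.

>>> {"method": "jog_arm", "body": {
  "plan": [
    [0.04,0.04,0.3,0,0,0,-0.5],
    [0,0,0.7,0,0,0,-0.5],
    [0,0,0.6,0,0,0,-0.5],
    [0,0,0.3,0,0,0,-0.5],
    [0,0,0.2,0,0,0,-0.5],
    [0,0,0.15,0,0,0,-0.5],
    [0,0,0.15,0,0,0,-0.5],
    [0,0,0.1,0,0,0,-0.5]
  ]
}}

```text
t: 17.15
tool_pos: [0.5385, -0.1668, 0.121]
tool_rot: [3.141, -0.001, 0.001]
contact_force: [-0.2, 0.3, -1.5]
opening: 0.0487
grip_force: 42.2
```

```bash
python3 go.py .5377 -.1670 .0925 0
```

```text
pos [ 0.5385 -0.1668  0.121 ] yaw -0.04 shift units [-0.04  0.01  1.42] turn units [ 0.    -0.    -0.001] open 0.049 F [-0.2  0.3 -1.5] t 17.1
```

>>> {"method": "jog_arm", "body": {
  "plan": [
    [0,0,0.3,0,0,0,-0.5],
    [0,0,0.3,0,0,0,-0.5],
    [0,0,0.3,0,0,0,-0.5],
    [0,0,0.2,0,0,0,-0.5],
    [0,0,0.15,0,0,0,-0.5],
    [0,0,0.1,0,0,0,-0.5],
    [0,0,0,0,0,0,-0.5]
  ]
}}

```text
t: 17.85
tool_pos: [0.5382, -0.1667, 0.0936]
tool_rot: [-3.141, 0.001, 0.001]
contact_force: [-0.1, 0.1, -3.9]
opening: 0.0487
grip_force: 42.1
```

```bash
python3 go.py .5377 -.1670 .0925 0
```

```text
pos [ 0.5382 -0.1667  0.0936] yaw -0.05 shift units [-0.02  0.01  0.05] turn units [-0.     0.    -0.001] open 0.049 F [-0.1  0.1 -3.9] t 17.9
```

>>> {"method": "jog_arm", "body": {
  "plan": [
    [0,0,0.07,0,0,0,-0.5],
    [0,0,0.05,0,0,0,-0.5],
    [0,0,0.05,0,0,0,-0.5],
    [0,0,0,0,0,0,-0.5]
  ]
}}

```text
t: 18.25
tool_pos: [0.5392, -0.1669, 0.0926]
tool_rot: [3.141, -0.001, 0.003]
contact_force: [-3.1, 2.0, 5.5]
opening: 0.0489
grip_force: 43.0
```

```bash
python3 go.py .5377 -.1670 .0925 0
```

```text
pos [ 0.5392 -0.1669  0.0926] yaw -0.04 shift units [-0.08  0.01  0.  ] turn units [ 0.    -0.002 -0.001] open 0.049 F [-3.1  2.   5.5] t 18.2
```

Floor contact at the expected height (underside at 10 mm). Release and go to the shaker.

>>> {"method": "jog_arm", "body": {
  "plan": [
    [0,0,0,0,0,0,0],
    [0,0,0,0,0,0,0.5],
    [0,0,0,0,0,0,1],
    [0,0,0,0,0,0,1],
    [0,0,-0.5,0,0,0,1],
    [0,0,-1,0,0,0,1],
    [0,0,-1,0,0,0,1],
    [0,0,-1,0,0,0,1]
  ]
}}

```text
t: 19.05
tool_pos: [0.5384, -0.1668, 0.1619]
tool_rot: [3.141, -0.001, 0.001]
contact_force: [-0.3, -0.2, 0.4]
opening: 0.0855
grip_force: 0.0
```

>>> {"method": "jog_arm", "body": {
  "plan": [
    [0,0,-1,0,0,0,1],
    [1,-1,-0.5,0,0,0,1],
    [1,-1,0,0,0,0,1],
    [1,-1,0,0,0,0,1],
    [1,-1,0,0,0,0,1],
    [1,-1,0,0,0,0,1],
    [1,-1,0,0,0,0,1],
    [1,-1,0,0,0,0,1]
  ]
}}

```text
t: 19.85
tool_pos: [0.6793, -0.026, 0.1912]
tool_rot: [3.141, -0.001, 0.001]
contact_force: [0.4, 0.4, -0.3]
opening: 0.0851
grip_force: 0.0
```

>>> {"method": "jog_arm", "body": {
  "plan": [
    [1,-1,0,0,0,0,1],
    [0.4,-0.4,0,0,0,0,1],
    [0,0,0,0,0,0,1],
    [0,0,0,0,0,0,1]
  ]
}}

```text
t: 20.25
tool_pos: [0.706, 0.0005, 0.1906]
tool_rot: [3.141, -0.002, -0.001]
contact_force: [-0.8, -0.4, 0.2]
opening: 0.0851
grip_force: 0.0
```

```bash
python3 go.py .7078 .002 .03 0
python3 - <<'E'
from meas import *
for n in ('wrist','scene'):
    im,P=snap(n,'w3'+n);X,Y,Z=P[...,0],P[...,1],P[...,2]
    m=(abs(X-.7078)<.05)&(abs(Y-.002)<.05)&(Z>.015)&(Z<.073)
    print('shaker',fit(P[m],.027))
    m=(abs(X-.5377)<.04)&(abs(Y+.1668)<.04)&(Z>.065)&(Z<.114)
    print('red',fit(P[m],.025))
    m=(abs(X-.5377)<.04)&(abs(Y+.1668)<.04)&(Z>.06)
    print('top',np.nanmax(Z[m]) if m.any() else 0)
E
```

```text
pos [7.060e-01 5.000e-04 1.906e-01] yaw -0.06 shift units [ 0.09 -0.08  8.03] turn units [ 0.001  0.001 -0.001] open 0.085 F [-0.8 -0.4  0.2] t 20.2
shaker (array([7.084e-01, 6.000e-04]), np.float64(0.0001), 370)meas.py:5: RuntimeWarning: Mean of empty slice.
  s=least_squares(f,Q[:,:2].mean(0),loss='soft_l1',f_scale=.001); return s.x.round(4),np.median(abs(s.fun)).round(4),len(Q)
  ret = um.true_divide(
Traceback (most recent call last):
  File "meas.py", line 5, in fit
    s=least_squares(f,Q[:,:2].mean(0),loss='soft_l1',f_scale=.001); return s.x.round(4),np.median(abs(s.fun)).round(4),len(Q)
ValueError: Initial guess is outside of provided bounds
```

>>> {"method": "jog_arm", "body": {
  "plan": [
    [0.12,0,0.6,0,0,0,1],
    [0,0,1,0,0,0,1],
    [0,0,1,0,0,0,1],
    [0,0,1,0,0,0,1],
    [0,0,1,0,0,0,1],
    [0,0,1,0,0,0,1],
    [0,0,1,0,0,0,1],
    [0,0,0.8,0,0,0,1]
  ]
}}

```text
t: 21.1
tool_pos: [0.7075, 0.0004, 0.0402]
tool_rot: [-3.141, 0.003, 0.004]
contact_force: [0.3, -0.3, 0.4]
opening: 0.0855
grip_force: 0.0
```

>>> {"method": "jog_arm", "body": {
  "plan": [
    [0,0,0.4,0,0,0,0.6],
    [0,0,0,0,0,0,0.3],
    [0,0,0,0,0,0,0],
    [0,0,0,0,0,0,-0.4],
    [0,0,0,0,0,0,-0.4],
    [0,0,0,0,0,0,-0.4],
    [0,0,0,0,0,0,-0.4]
  ]
}}

```text
t: 21.8
tool_pos: [0.709, 0.0012, 0.0348]
tool_rot: [3.142, -0.001, 0.001]
contact_force: [-0.2, -0.2, -0.9]
opening: 0.0523
grip_force: 42.1
```

```bash
python3 go.py .5375 -.0150 .03 0
python3 - <<'E'
from meas import *
for n in ('scene','side'):
    im,P=snap(n,'w3'+n);X,Y,Z=P[...,0],P[...,1],P[...,2]
    m=(abs(X-.5377)<.04)&(abs(Y+.1668)<.04)&(Z>.06)
    q=P[m&(Z<.112)]; print('red',fit(q,.025), 'top',Z[m].max())
E
```

```text
pos [0.709  0.0012 0.0348] yaw -0.04 shift units [-8.57  0.81  0.24] turn units [ 0.    -0.    -0.001] open 0.052 F [-0.2 -0.2 -0.9] t 21.8
red (array([ 0.5369, -0.1636]), np.float64(0.0006), 355) top 0.1567858941680106
red (array([ 0.5393, -0.1651]), np.float64(0.001), 243) top 0.1558007900836722
```

View pics/w3scene.png

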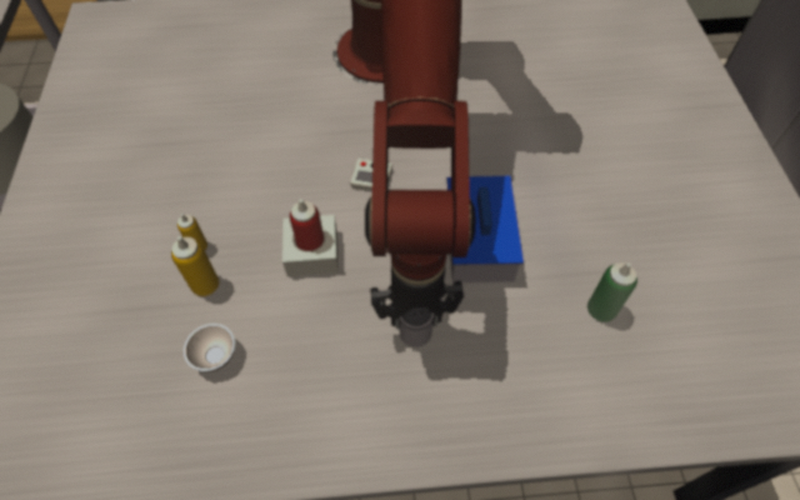

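Red stands home in the block (top 156 mm, centre matches), and the shaker is gripped. I'll carry it to the midpoint.

>>> {"method": "jog_arm", "body": {
  "plan": [
    [0,0,-0.5,0,0,0,-0.4],
    [0,0,-1,0,0,0,-0.4],
    [-0.5,0.2,-0.5,0,0,0,-0.4],
    [-1,0.2,0,0,0,0,-0.4],
    [-1,0.2,0,0,0,0,-0.4],
    [-1,0.2,0,0,0,0,-0.4],
    [-1,0,0,0,0,0,-0.4],
    [-1,0,0,0,0,0,-0.4]
  ]
}}

```text
t: 22.7
tool_pos: [0.5984, -0.015, 0.0754]
tool_rot: [3.141, -0.002, 0.002]
contact_force: [-0.2, -0.6, -1.2]
opening: 0.0525
grip_force: 42.2
```

>>> {"method": "jog_arm", "body": {
  "plan": [
    [-1,0,0,0,0,0,-0.4],
    [-1,0,0,0,0,0,-0.4],
    [-0.8,0,0,0,0,0,-0.4],
    [-0.3,0,0.3,0,0,0,-0.4],
    [0,0,0.7,0,0,0,-0.4],
    [0,0,0.4,0,0,0,-0.4],
    [0,0,0.2,0,0,0,-0.4],
    [0,0,0,0,0,0,-0.4]
  ]
}}

```text
t: 23.5
tool_pos: [0.5365, -0.0147, 0.0411]
tool_rot: [-3.141, 0.001, 0.004]
contact_force: [-0.5, -0.1, -2.6]
opening: 0.0527
grip_force: 42.2
```

```bash
python3 go.py .537 -.0152 .035 0
python3 - <<'E'
from meas import *
for n in ('scene','side','wrist'):
    im,P=snap(n,'w4'+n);X,Y,Z=P[...,0],P[...,1],P[...,2]
    m=(abs(X-.537)<.035)&(abs(Y+.015)<.028)&(Z>.012)&(Z<.06)
    q=P[m]; print(n,len(q), fit(q,.027) if len(q)>40 else 0,'zmin',np.sort(Z[m])[:3] if len(q) else 0)
    m=(abs(X-.537)<.14)&(abs(Y-.136)<.09)&(Z>.062)&(Z<.078); print('lid',ext(P[m]) if m.any() else 0)
E
```

```text
pos [ 0.5365 -0.0147  0.0411] yaw -0.05 shift units [0.03 0.03 0.31] turn units [-0.001  0.003 -0.001] open 0.053 F [-0.5 -0.1 -2.6] t 23.5
scene 290 (array([ 0.5352, -0.0122]), np.float64(0.0005), 290) zmin [0.01201416 0.01212254 0.01231801]
lid (array([536. , 137.2]), array([116.3, 186.3]), 86.09, 3451, np.float64(0.0708))
side 188 (array([ 0.5381, -0.0145]), np.float64(0.0007), 188) zmin [0.0130359  0.01373621 0.01391724]
lid (array([535.9, 135.8]), array([119. , 182.6]), 85.68, 1951, np.float64(0.0709))
wrist 2259 (array([ 0.5374, -0.0149]), np.float64(0.0001), 2259) zmin [0.01210246 0.01211742 0.01213452]
lid (array([541.1,  98.8]), array([ 54.8, 174.7]), 72.77, 31857, np.float64(0.0714))
```

>>> {"method": "jog_arm", "body": {
  "plan": [
    [0,0,0.2,0,0,0,-0.4],
    [0,0,0.1,0,0,0,-0.4],
    [0,0,0.05,0,0,0,-0.4],
    [0,0,0,0,0,0,-0.4]
  ]
}}

```text
t: 24.05
tool_pos: [0.5367, -0.0147, 0.0353]
tool_rot: [-3.142, 0.001, 0.001]
contact_force: [1.0, 0.5, -1.4]
opening: 0.0526
grip_force: 42.2
```

>>> {"method": "jog_arm", "body": {
  "plan": [
    [0,0,0.05,0,0,0,-0.4],
    [0,0,0.03,0,0,0,-0.4],
    [0,0,0,0,0,0,-0.4]
  ]
}}

```text
t: 24.35
tool_pos: [0.5369, -0.0148, 0.034]
tool_rot: [3.142, -0.001, 0.0]
contact_force: [0.1, 0.0, -2.5]
opening: 0.0524
grip_force: 42.6
```

>>> {"method": "jog_arm", "body": {
  "plan": [
    [0,0,0.05,0,0,0,-0.4],
    [0,0,0.05,0,0,0,-0.4],
    [0,0,0,0,0,0,-0.4]
  ]
}}

```text
t: 24.65
tool_pos: [0.5371, -0.0148, 0.0339]
tool_rot: [-3.142, 0.001, 0.001]
contact_force: [-6.3, 1.1, 10.8]
opening: 0.0525
grip_force: 43.6
```

>>> {"method": "jog_arm", "body": {
  "plan": [
    [0,0,0,0,0,0,0.2],
    [0,0,0,0,0,0,0.6],
    [0,0,0,0,0,0,1],
    [0,0,0,0,0,0,1],
    [0,0,-0.5,0,0,0,1],
    [0,0,-1,0,0,0,1],
    [0,0,-1,0,0,0,1],
    [0,0,-1,0,0,0,1]
  ]
}}

```text
t: 25.45
tool_pos: [0.5369, -0.0148, 0.1032]
tool_rot: [3.142, -0.001, 0.0]
contact_force: [0.4, 0.2, 0.3]
opening: 0.0854
grip_force: 0.0
```

>>> {"method": "jog_arm", "body": {
  "plan": [
    [0,0,-1,0,0,0,1],
    [0,0,-1,0,0,0,1],
    [0,0,-1,0,0,0,1],
    [0,0,-1,0,0,0,1],
    [0,0.8,-0.7,0,0,0,1],
    [0.25,1,0,0,0,0,1],
    [0.25,1,0,0,0,0,1],
    [0.25,1,0,0,0,0,1]
  ]
}}

```text
t: 26.25
tool_pos: [0.5518, -0.0926, 0.1964]
tool_rot: [3.141, -0.002, 0.0]
contact_force: [-0.2, -1.0, 0.2]
opening: 0.0856
grip_force: 0.0
```

>>> {"method": "jog_arm", "body": {
  "plan": [
    [0.25,1,0,0,0,0,1],
    [0.25,1,0,0,0,0,1],
    [0.25,1,0,0,0,0,1],
    [0.25,1,0,0,0,0,1],
    [0.25,1,0,0,0,0,1],
    [0.25,1,0,0,0,0,1],
    [0.2,1,0,0,0,0,1],
    [0,1,0,0,0,0,1]
  ]
}}

```text
t: 27.05
tool_pos: [0.586, -0.2525, 0.1958]
tool_rot: [-3.142, 0.001, 0.0]
contact_force: [1.5, -1.1, -0.6]
opening: 0.0853
grip_force: 0.0
```

>>> {"method": "jog_arm", "body": {
  "plan": [
    [0,1,0,0,0,0,1],
    [0,1,0,0,0,0,1],
    [0,1,0,0,0,0,1],
    [0,1,0,0,0,0,1],
    [0,0.9,0,0,0,0,1],
    [0,0.2,0,0,0,0,1],
    [0,0,0,0,0,0,1]
  ]
}}

```text
t: 27.75
tool_pos: [0.5855, -0.3535, 0.1958]
tool_rot: [-3.141, 0.003, 0.0]
contact_force: [-0.3, 0.1, -0.3]
opening: 0.0854
grip_force: 0.0
```

Run:
```python
from meas import *
import go
im,P=snap('wrist','w5');X,Y,Z=P[...,0],P[...,1],P[...,2]
for c,r in(((.586,-.3515),.025),((.506,-.366),.016)):
    m=(abs(X-c[0])<.04)&(abs(Y-c[1])<.04)&(Z>.015)&(Z<.1)
    if m.sum()>30: f=fit(P[m],r);print(f,'top',Z[(abs(X-c[0])<.04)&(abs(Y-c[1])<.04)].max())
go.go(.586,-.3515,.079,0)
for n in('scene','side'):
    im,P=snap(n,'w5'+n);X,Y,Z=P[...,0],P[...,1],P[...,2]
    m=(abs(X-.537)<.04)&(abs(Y+.015)<.04)&(Z>.012)&(Z<.07);print('shaker',fit(P[m],.027))
```

```text
(array([ 0.5857, -0.3525]), np.float64(0.0001), 625) top 0.2974003798830673
(array([ 0.5046, -0.3715]), np.float64(0.001), 1435) top 0.09963655842188607
pos [ 0.5856 -0.3528  0.1958] yaw -0.06 shift units [ 0.02 -0.06  5.84] turn units [-0.001  0.    -0.001] open 0.085 F [-0.2  0.3  0.1] t 27.8
shaker (array([ 0.536 , -0.0123]), np.float64(0.0005), 342)
shaker (array([ 0.5386, -0.0144]), np.float64(0.0008), 313)
```

View pics/w5.png

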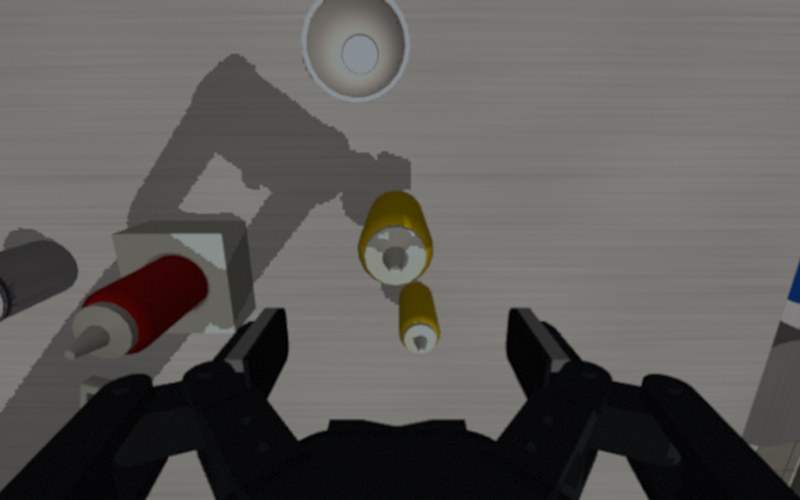

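Large yellow (cap at 396,250) is centred between the fingers, and the small one (420,330) stays outside the closing plane. Descend and grip.

>>> {"method": "jog_arm", "body": {
  "plan": [
    [0,0,0.6,0,0,0,1],
    [0,0,1,0,0,0,1],
    [0,0,1,0,0,0,1],
    [0,0,1,0,0,0,1],
    [0,0,1,0,0,0,1],
    [0,0,0.8,0,0,0,1],
    [0,0,0.4,0,0,0,1],
    [0,0,0,0,0,0,1]
  ]
}}

```text
t: 28.7
tool_pos: [0.5847, -0.3519, 0.078]
tool_rot: [-3.14, 0.001, 0.004]
contact_force: [-0.6, -0.4, 0.4]
opening: 0.0856
grip_force: 0.0
```

>>> {"method": "jog_arm", "body": {
  "plan": [
    [0,0,0,0,0,0,0.3],
    [0,0,0,0,0,0,0],
    [0,0,0,0,0,0,-0.3],
    [0,0,0,0,0,0,-0.5],
    [0,0,0,0,0,0,-0.5],
    [0,0,0,0,0,0,-0.5]
  ]
}}

```text
t: 29.3
tool_pos: [0.5865, -0.3533, 0.0818]
tool_rot: [3.14, -0.001, 0.004]
contact_force: [0.1, 0.3, 5.9]
opening: 0.0485
grip_force: 42.2
```

>>> {"method": "jog_arm", "body": {
  "plan": [
    [0,0,-0.5,0,0,0,-0.5],
    [0,0,-1,0,0,0,-0.5],
    [0,0,-1,0,0,0,-0.5],
    [0.5,0,-1,0,0,0,-0.5],
    [0.8,-0.5,0,0,0,0,-0.5],
    [0.6,-1,0,0,0,0,-0.5],
    [0.3,-1,0,0,0,0,-0.5],
    [0,-1,0,0,0,0,-0.5]
  ]
}}

```text
t: 30.1
tool_pos: [0.6296, -0.2805, 0.1479]
tool_rot: [-3.14, -0.0, 0.004]
contact_force: [-0.0, -0.2, -2.9]
opening: 0.0487
grip_force: 42.2
```

```bash
python3 go.py .628 -.1665 .15 0
```

```text
pos [ 0.6296 -0.2805  0.1479] yaw 0.01 shift units [-0.08 -5.7  -0.09] turn units [-0.002  0.003  0.   ] open 0.049 F [-0.  -0.2 -2.9] t 30.1
```

>>> {"method": "jog_arm", "body": {
  "plan": [
    [0,-1,0,0,0,0,-0.5],
    [0,-1,0,0,0,0,-0.5],
    [0,-1,0,0,0,0,-0.5],
    [-0.1,-1,0,0,0,0,-0.5],
    [0,-0.8,0.6,0,0,0,-0.5],
    [0,-0.3,1,0,0,0,-0.5],
    [0,0,0.8,0,0,0,-0.5],
    [0,0,0.3,0,0,0,-0.5]
  ]
}}

```text
t: 30.9
tool_pos: [0.6259, -0.1799, 0.0925]
tool_rot: [-3.14, 0.001, 0.007]
contact_force: [-0.4, 0.6, -3.1]
opening: 0.0487
grip_force: 42.2
```

>>> {"method": "jog_arm", "body": {
  "plan": [
    [0,0,0,0,0,0,-0.5],
    [0,0,0,0,0,0,-0.5]
  ]
}}

```text
t: 31.1
tool_pos: [0.628, -0.1815, 0.0962]
tool_rot: [3.141, -0.002, 0.001]
contact_force: [-0.1, -0.1, -1.9]
opening: 0.0485
grip_force: 42.2
```

```bash
python3 go.py .628 -.1665 .083 0
python3 - <<'E'
import hand; hand.hand(0,'yellow','h2')
E
```

```text
pos [ 0.628  -0.1815  0.0962] yaw -0.09 shift units [-0.   -0.75  0.66] turn units [ 0.    -0.001 -0.002] open 0.049 F [-0.1 -0.1 -1.9] t 31.1
scene [0.02   0.1304] (array([ 0.6271, -0.1797]), np.float64(0.0007), 175) (array([ 0.626 , -0.1792]), np.float64(0.0006), 153)
side [0.0205 0.1306] (array([ 0.629 , -0.1806]), np.float64(0.0011), 130) (array([ 0.6285, -0.1817]), np.float64(0.0014), 106)
   well (array([ 550. , -164.5]), array([115.6,  94.6]), 2.08, 389, np.float64(0.0497))
wrist [0.0246 0.1301] (array([ 0.6743, -0.1794]), np.float64(0.0032), 576) (array([ 0.6279, -0.1813]), np.float64(0.0001), 753)
   well (array([ 542.8, -174.5]), array([75.7, 37.8]), 75.0, 643, np.float64(0.0502))
```

View pics/h2scene.png

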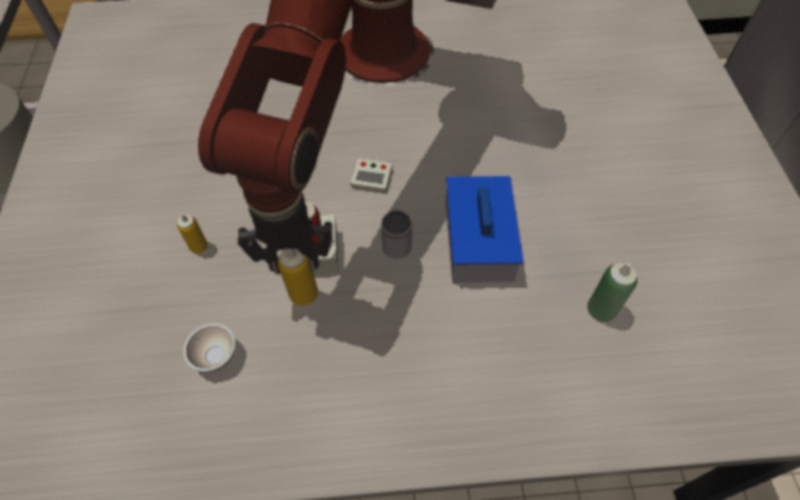

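Scene view: the yellow bottle (300,280) hangs behind the block, shaker at (397,235) between block and pan. It needs 15 mm more in +y, then down.

>>> {"method": "jog_arm", "body": {
  "plan": [
    [0,-0.5,0,0,0,0,-0.5],
    [0,-0.25,0,0,0,0,-0.5],
    [0,0,0.3,0,0,0,-0.5],
    [0,0,0.2,0,0,0,-0.5],
    [0,0,0.1,0,0,0,-0.5],
    [0,0,0.05,0,0,0,-0.5],
    [0,0,0,0,0,0,-0.5]
  ]
}}

```text
t: 31.95
tool_pos: [0.6276, -0.1659, 0.0825]
tool_rot: [-3.141, 0.002, 0.001]
contact_force: [0.5, 0.2, -2.4]
opening: 0.0485
grip_force: 42.2
```

>>> {"method": "jog_arm", "body": {
  "plan": [
    [0,0,0.05,0,0,0,-0.5],
    [0,0,0,0,0,0,-0.5]
  ]
}}

```text
t: 32.15
tool_pos: [0.6278, -0.166, 0.082]
tool_rot: [3.142, -0.002, 0.0]
contact_force: [-1.0, -0.3, -2.3]
opening: 0.0487
grip_force: 42.3
```

>>> {"method": "jog_arm", "body": {
  "plan": [
    [0,0,0.05,0,0,0,-0.5],
    [0,0,0.05,0,0,0,-0.5],
    [0,0,0,0,0,0,-0.5]
  ]
}}

```text
t: 32.45
tool_pos: [0.6286, -0.166, 0.0819]
tool_rot: [3.141, -0.001, 0.003]
contact_force: [-2.3, 1.1, 4.0]
opening: 0.0486
grip_force: 42.9
```

Contact. Release, retreat up and look.

>>> {"method": "jog_arm", "body": {
  "plan": [
    [0,0,0,0,0,0,0],
    [0,0,0,0,0,0,0.5],
    [0,0,0,0,0,0,1],
    [0,0,0,0,0,0,1],
    [0,0,-0.5,0,0,0,1],
    [0,0,-1,0,0,0,1],
    [0,0,-1,0,0,0,1],
    [0,0,-1,0,0,0,1]
  ]
}}

```text
t: 33.25
tool_pos: [0.6278, -0.1659, 0.1513]
tool_rot: [3.141, -0.001, 0.001]
contact_force: [1.0, -0.4, 0.8]
opening: 0.0858
grip_force: 0.0
```

>>> {"method": "jog_arm", "body": {
  "plan": [
    [0,0,-1,0,0,0,1],
    [0,0,-1,0,0,0,1],
    [0,0,-1,0,0,0,1],
    [0,0,-1,0,0,0,1],
    [-1,1,-1,0,0,0,1],
    [-1,1,0,0,0,0,1],
    [-1,1,0,0,0,0,1],
    [-1,1,0,0,0,0,1]
  ]
}}

```text
t: 34.05
tool_pos: [0.547, -0.2465, 0.251]
tool_rot: [3.141, -0.001, 0.002]
contact_force: [0.3, -0.6, -0.1]
opening: 0.0852
grip_force: 0.0
```

>>> {"method": "jog_arm", "body": {
  "plan": [
    [-1,1,0,0,0,0,1],
    [-1,1,0,0,0,0,1],
    [-1,1,0,0,0,0,1],
    [-1,1,0,0,0,0,1],
    [0,0,0,0,0,0,1],
    [0,0,0,0,0,0,1]
  ]
}}

```text
t: 34.65
tool_pos: [0.4675, -0.3259, 0.2505]
tool_rot: [3.141, -0.003, 0.002]
contact_force: [-0.6, -0.1, 0.3]
opening: 0.0853
grip_force: 0.0
```

```bash
python3 go.py .628 -.1665 .083 0
python3 - <<'E'
from meas import *
for n in('scene','side','wrist'):
    im,P=snap(n,'f'+n);X,Y,Z=P[...,0],P[...,1],P[...,2]
    for nm,c,r,a,b in(('yel',(.628,-.1665),.025,.015,.1),('red',(.538,-.166),.025,.065,.11),('shaker',(.537,-.015),.027,.012,.07),('small',(.506,-.368),.016,.012,.07)):
        m=(abs(X-c[0])<.04)&(abs(Y-c[1])<.04); q=P[m&(Z>a)&(Z<b)]
        if len(q)>40: print(n,nm,fit(q,r),'low',fit(q[q[:,2]<(a+b)/2],r)[0],'top',np.nanmax(Z[m]).round(3))
    m=(abs(X-.537)<.07)&(abs(Y+.166)<.07)&(X<.593)&(Z>.042)&(Z<.056); print(n,'well',ext(P[m]))
E
```

```text
pos [ 0.4675 -0.3259  0.2505] yaw -0.12 shift units [ 8.   -7.99  8.38] turn units [ 0.    -0.001 -0.003] open 0.085 F [-0.6 -0.1  0.3] t 34.6
scene yel (array([ 0.6273, -0.1633]), np.float64(0.0005), 538) low [ 0.6275 -0.1635] top 0.147
scene red (array([ 0.5369, -0.1637]), np.float64(0.0006), 304) low [ 0.5369 -0.1637] top 0.156
scene shaker (array([ 0.5361, -0.0123]), np.float64(0.0005), 347) low [ 0.536  -0.0123] top 0.092
scene small (array([ 0.5035, -0.3699]), np.float64(0.0006), 268) low [ 0.5034 -0.3699] top 0.493
scene well (array([ 536.5, -165. ]), array([92.1, 92.2]), 89.6, 803, np.float64(0.0497))
side yel (array([ 0.6289, -0.1649]), np.float64(0.0012), 364) low [ 0.6292 -0.1646] top 0.145
side red (array([ 0.5394, -0.1652]), np.float64(0.001), 207) low [ 0.5394 -0.165 ] top 0.157
side shaker (array([ 0.5386, -0.0144]), np.float64(0.0008), 307) low [ 0.5387 -0.0146] top 0.09
side small (array([ 0.5055, -0.3699]), np.float64(0.0013), 146) low [ 0.5055 -0.3698] top 0.425
side well (array([ 538.4, -163.9]), array([90.6, 95.1]), 0.32, 373, np.float64(0.0496))
wrist yel (array([ 0.6288, -0.1646]), np.float64(0.0003), 1916) low [ 0.6286 -0.1648] top 0.133
wrist red (array([ 0.5389, -0.1653]), np.float64(0.0003), 907) low [ 0.539  -0.1651] top 0.157
wrist shaker (array([ 0.5379, -0.0147]), np.float64(0.0004), 1809) low [ 0.5379 -0.0147] top 0.092
wrist small (array([ 0.5052, -0.3711]), np.float64(0.0001), 143) low [ 0.5052 -0.3711] top 0.352
wrist well (array([ 538.3, -166.8]), array([91.5, 89.7]), 89.75, 4012, np.float64(0.0503))
```

View pics/fscene.png

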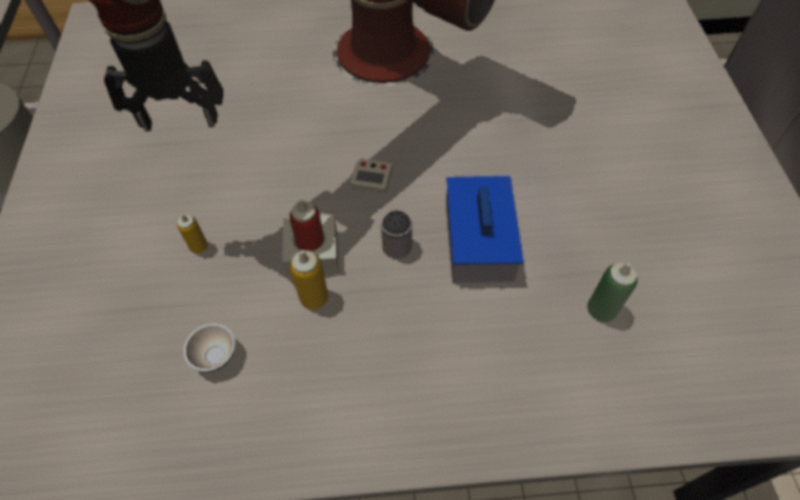

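Everything is in place: lid on the pan (483,220), red in the block (308,230), shaker midway (397,235), and yellow (311,280) behind the block with a gap of about 20 mm. The green bottle, timer and ramekin show at the same pixels as before.

```bash
python3 -c "
from station import ctrl
print(ctrl.finish_job())"
```

```text
the job is handed in; nothing more can be done
None
```

I covered the pan, stood the red bottle fully down in the block, stood the shaker midway between pan and block, and stood the large yellow bottle straight behind the block with a gap of about 20 mm; I handed it in at about 35 s with everything upright and let go, but `finish_job()` returned no verdict.

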